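# Re-tension the cam clamp on the orange sample cell

## Task

The clamp on the orange sample cell holds too loosely. Flip its cam lever up until it stands upright, turn its winged nut clockwise until its white pointer end lines up with the red mark on the dial, then flip the lever fully down again and let go. Leave the other clamp, the one on the blue cell, untouched.

Things in the scene. Friction and masses are not known exactly. Their poses are not given: they have to be found in the camera images.
- lever (a joint): Hinge of the black cam lever (14 mm wide, 9 thick) of the clamp on the ORANGE cell. 0 = closed: level, pointing outwards along the clamp, on its stop. Grows as it is flipped up in a vertical plane: 1.57 = upright, 1.75 = upper stop. Starts within 0.08 of closed. Stays where left: friction about 0.09 N m (1.5 N at its end), no spring.
- lever_tip (a point): Centre of that lever's round end (disc 14 mm wide, 20 diameter), to pinch from above across its width; it turns easily between finger pads. Axes turn with the lever: x across it (horizontal, along the hinge pin), y outwards along it, z up when closed. Hinge pin at -60 mm along y, 50 mm above the table; the base plate (12 mm high) ends 30 mm outwards of the pin, bare table beyond.
- nut (a joint): Winged adjusting nut of the clamp on the ORANGE cell, turning about a vertical axis. 0 = white pointer at the red mark; grows clockwise seen from above. Starts between -1.3 and -0.7; stops at -1.6 and 0.9. Friction about 0.04 N m, stays where left. The red mark is on the edge of the grey dial (68 mm diameter, top 49 mm above the table), on the side away from the lever.
- nut_grip (a point): Centre of that nut's wing, on its axis: an upright black bar 44 mm long, 12 thick, 30 high, its centre 77 mm above the table. Axes turn with it: y along the wing (its -y end is white: the pointer), x across its thickness, z up. Nut axis and lever pin stand 140 mm apart on the centre line of the 90 x 200 mm base plate, the coloured cell between them under a steel strap.
- spare_clamp: The other clamp, of the same make with a BLUE cell: not to be touched. Origin at table height; y = along it towards its lever, x across, z up. It spans -110 to +130 mm in y (nut axis at -80, lever pin at +60), 90 mm in x, and is 92 mm high.

How it is judged:
By the outcome, as a careful person would: the job done as asked, in the order asked, and still so for the second after the job is handed in, with the robot touching nothing.
It also fails if it takes over 64 s, if anything falls off the work surface, if the arm or the gripper's body presses on something with over 40 N, if the wrist force passes 120 N, or if a joint passes its speed limit or range.

## Robot

A 7-joint arm with a two-finger parallel gripper is mounted at the origin on the work surface. World frame = base frame: x ahead of the robot, y to its left, z up, the work surface at z = 0. Lengths are in m, angles in rad, forces in N, time in s.
With the tool pointing down it reaches from about 0.4 to 0.85 m from the base axis. Payload 4.4 kg.
Tool frame: the origin (TCP) lies at the very end of the fingers, on their centre line; the grasp point (between the pads) lies 19 mm behind it; z points along the fingers, y is the line along which they close (so a half turn about z gives the same grasp; the last joint's range is limited). The gripper opens to 94 mm and grips with 3 to 60 N. Pads are 16 mm wide; open, the fingers measure 119 mm over their backs; the gripper's body (75 mm by 177 mm) begins 78 mm behind the grasp point.
Start: joints at [1.238, 0.628, 0.038, 1.517, -0.027, 0.996, -0.02], TCP at [0.171, -0.627, 0.18] pointing down, gripper open.
Joint ranges: [-3.06, 3.06], [-0.37, 2.12], [-1.25, 1.32], [0.18, 2.47], [-1.1, 4.24], [0.23, 1.98], [-2.94, 2.94]. Speed limits (rad/s): [2.57, 2.57, 3.14, 3.14, 3.14, 3.14, 3.14].

## Interface

Orientations are given as a unit quaternion [x, y, z, w].
In Python, from cell import ctrl gives the robot as it stands.
- The arm moves only by the tool carry_out, never from a script. Its argument "plan" is a list of rows, each a list of 3 entries, a list of its own where there are three numbers: the turn, a rotation vector about the world's x, y, z each as a share of 180 degrees, from -1 to 1, then the shift along the world's x, y, z each as a share of 0.3 m, from -1 to 1, then the closure, from -1 (fully open) to 1 (shut), so that 0 is half open. A call has 1 to 20 rows; each row is the pose to reach, as a shift and turn from the pose commanded when the call began, turning the shorter way round; what a row does not reach only later rows make up. A row lasts 1/10 s, in which the tool goes at most 50 mm and 8.59 degrees, less where a joint would pass 70% of its speed; a pose out of reach is approached as far as the arm can. A call with a number of a shift or a turn outside -1 to 1 is refused whole. A call with a gripper value outside its range is refused whole. The fingers move at their own pace and stop on an object; "newtons" is the grip in N (left out, the last holds). Time passes only in rows, so rows that repeat a pose let the fingers close. It gives the time, the measured TCP pose, the force, the opening and the grip force at its end, in the units of the state.
- ctrl.get_obs(): the state, without advancing time (a new reading comes with each control period).
- ctrl.capture(name): name is "side" or "top" or "wrist"; returns the picture (480x640x3 uint8, blue, green, red); there is no depth.
- ctrl.camera_info(name): a dict with "vertical_fov" (degrees; the focal length in pixels is half the picture's height over the tangent of half this angle, whatever the lens; pixels are square), "cx", "cy" (the principal point, pixels), "k1" (the pictures are not rectified: a ray, as slopes to the right and down, at radius r is drawn at 1 + k1 r^2 times it, then the intrinsics apply), "R" (3x3) and "t" (3): a world point X has camera coordinates R X + t. Camera axes: x right, y down, z forward; pixel columns grow to the right and rows downward; lengths in m; the calibration is good to about 2 mm. A picture is of the moment at which its call begins: read the wrist's pose just before it. camera_info takes no time and is no camera call; for the wrist camera it gives the pose at the moment of the call.
- ctrl.close_job(): hands the job in; it is judged then, once.
Trained networks look in the newest picture that a camera, given by its name, has taken for a name from the list of things; names that differ only in an ending like _2 or _b are one class to them, and where a whole thing is asked for, a point or a joint stands for the part that bears it (a point fixed in the world has none). Each returns a list of dicts, best first, with "p" (0 to 1); they miss things now and then, are a little off and sometimes report something else, mostly with a low value. They report only what shows in the picture. A call takes as long as a camera call.
- ctrl.spot_in(camera, thing): "at" ([x, y, z] in m, in world coordinates, good to about 4 mm: the middle of the surface that is visible of it).
- ctrl.trace(camera, thing): "mask" (480x640 bool, what is visible of it).
The state is a dict: "t": time; "joints": joint angles; "joint_vel": joint speeds; "tau": joint torques, N m; "eef_pos": TCP position; "orientation": TCP orientation; "wrist_force": force on the tool from outside, world axes, zero at the start; "torque": the same for the moment, N m; "opening": opening from 0.0 (shut) to 1.0 (fully open); "gripper_force": force on a finger pad.
Only numpy, scipy, OpenCV 4.12 (cv2) and the standard library are available. Lean on these libraries where they do the work, as an engineer would, in place of code of your own. Each camera call takes 0.05 s, during which the arm holds its last target. There are 200 camera calls.

## Working session

There is one attempt and no reset: what is moved stays moved. The work goes in short steps, Python scripts to look and compute and a tool call to move; the robot and the scene stay as the last step left them, time stands still between calls to the robot, and variables do not carry over. Pictures are saved under pics/ and viewed, at most 10 in all, crops included, and the job is handed in when it is done.

Besides the shell and the picture viewer there is one more tool, called as name(argument=value, ...) on one line, values as JSON. carry_out: Moves the arm, as the interface text tells. Its arguments: {"type":"object","properties":{"plan":{"type":"array"},"newtons":{"type":"number"}},"required":["plan"]}

```bash
mkdir -p pics
cat > h.py <<'E'
import numpy as np, cv2
from cell import ctrl
def K(ci): 
    f=240/np.tan(np.radians(ci["vertical_fov"])/2); return f
def proj(ci,X):
    c=np.array(ci["R"])@np.array(X)+np.array(ci["t"]); s=c[:2]/c[2]; s=s*(1+ci["k1"]*(s@s)); return s*K(ci)+[ci["cx"],ci["cy"]]
def ray(ci,uv):
    d=(np.array(uv,float)-[ci["cx"],ci["cy"]])/K(ci); s=d.copy()
    for _ in range(20): s=d/(1+ci["k1"]*(s@s))
    R=np.array(ci["R"]); return -R.T@np.array(ci["t"]), R.T@np.array([*s,1])
def atz(ci,uv,z):
    o,d=ray(ci,uv); return o+d*(z-o[2])/d[2]
E
python3 - <<'E'
from h import *
for c in ["side","top"]:
    im=ctrl.capture(c); cv2.imwrite(f"pics/{c}0.png",im)
    for n in ["lever","lever_tip","nut","nut_grip","spare_clamp"]:
        print(c,n,[(round(d["p"],2),np.round(d["at"],3)) for d in ctrl.spot_in(c,n)][:3])
print(ctrl.get_obs()); print(ctrl.camera_info("wrist"))
E
```

```text
side lever [(0.78, array([0.553, 0.286, 0.06 ])), (0.47, array([0.601, 0.127, 0.082]))]
side lever_tip [(0.62, array([0.551, 0.287, 0.058]))]
side nut [(0.57, array([0.601, 0.125, 0.082]))]
side nut_grip [(0.84, array([0.598, 0.128, 0.079]))]
side spare_clamp [(0.64, array([ 0.556, -0.217,  0.031])), (0.42, array([0.6  , 0.126, 0.082]))]
top lever [(0.61, array([0.554, 0.276, 0.056]))]
top lever_tip [(0.83, array([0.559, 0.277, 0.06 ]))]
top nut [(0.6, array([0.602, 0.115, 0.091]))]
top nut_grip [(0.46, array([0.606, 0.119, 0.093]))]
top spare_clamp [(0.7, array([ 0.57 , -0.231,  0.029]))]
{'t': 0.6, 'joints': array([ 1.23821409,  0.62835202,  0.03853279,  1.51741941, -0.02696257,
        0.99629156, -0.02000789]), 'joint_vel': array([ 1.19353400e-03,  8.84123050e-04, -1.18440517e-03,  2.95098338e-04,
        8.66438465e-04,  4.86787635e-05,  2.16049277e-03]), 'tau': array([ 1.93602264e-04, -5.49305105e+01,  1.14279382e+00, -1.86861902e+01,
       -5.22450870e-02,  1.59166858e-02,  2.09765773e-05]), 'eef_pos': array([ 0.17135879, -0.62702025,  0.17990393]), 'orientation': array([ 9.91119217e-01,  1.32976305e-01, -2.41869977e-06,  2.50475946e-05]), 'wrist_force': array([ 0.29484774,  0.36922949, -0.4092461 ]), 'torque': array([-0.01059169,  0.01345935, -0.0102018 ]), 'gripper_force': 0.0, 'opening': 1.0039971003988413}
{'vertical_fov': 70.71099744656351, 'cx': 323.6894611144027, 'cy': 237.02276621963213, 'k1': -0.02303502132054167, 'R': array([[ 2.63595404e-01, -9.64633291e-01,  2.76531769e-04],
       [-9.24049093e-01, -2.52423080e-01,  2.87081631e-01],
       [-2.76858696e-01, -7.59289274e-02, -9.57906081e-01]]), 't': array([-0.64995437, -0.02901937,  0.3924099 ])}
```

View pics/top0.png

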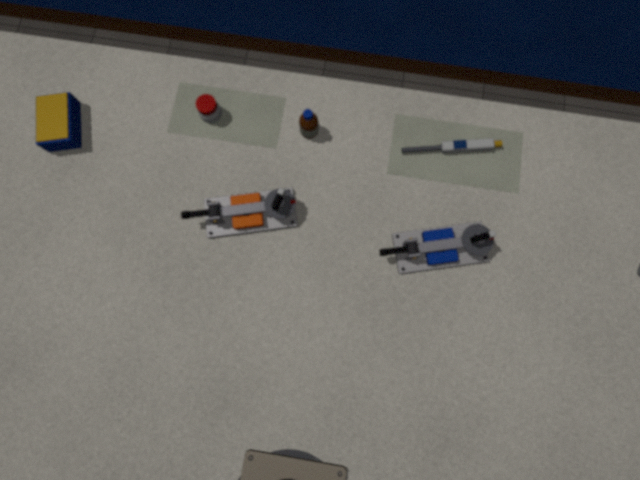

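View pics/side0.png

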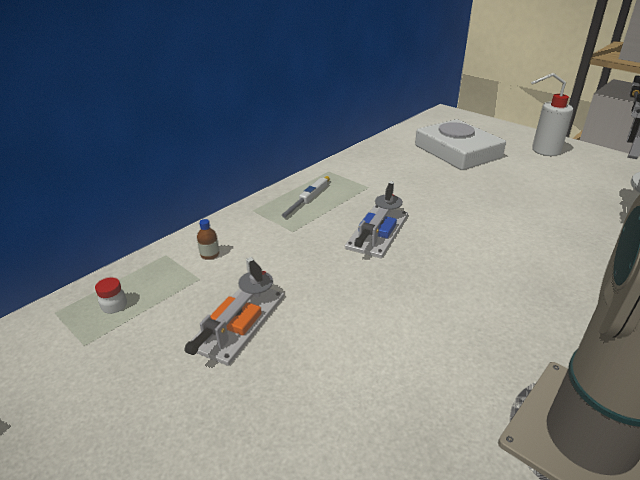

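The orange clamp is the left one in the top view: lever end at about (185,215), nut at (283,203), red mark near (293,201). The blue one, around (440,247), is to be left alone. I'm setting out towards the orange clamp at a safe height.

carry_out(plan=[[[0,0,0.04],[0.15,0.15,0.2],-1],[[0,0,0.25],[1,1,0.4],-1],[[0,0,0.25],[1,1,0.4],-1],[[0,0,0.25],[1,1,0.4],-1],[[0,0,0.25],[1,1,0.4],-1],[[0,0,0.25],[1,1,0.4],-1],[[0,0,0.25],[1,1,0.4],-1],[[0,0,0.25],[1,1,0.4],-1],[[0,0,0.25],[1,1,0.4],-1],[[0,0,0.25],[1,1,0.4],-1],[[0,0,0.25],[1,1,0.4],-1],[[0,0,0.25],[1,1,0.4],-1]])

```text
t: 1.8
eef_pos: [0.4702, -0.3282, 0.2996]
orientation: [0.865, 0.501, -0.001, -0.0]
wrist_force: [1.0, -1.9, -0.2]
opening: 1.001
gripper_force: 0.0
```

carry_out(plan=[[[0,0,0.25],[0.3,1,0.2],-1],[[0,0,0.25],[0.3,1,0.2],-1],[[0,0,0.25],[0.3,1,0.2],-1],[[0,0,0.25],[0.3,1,0.2],-1],[[0,0,0.25],[0.3,1,0.2],-1],[[0,0,0.25],[0.3,1,0.2],-1],[[0,0,0.25],[0.3,1,0.2],-1],[[0,0,0.25],[0.3,1,0.2],-1],[[0,0,0.25],[0.3,1,0.2],-1],[[0,0,0.25],[0.3,1,0.2],-1]])

```text
t: 2.8
eef_pos: [0.5608, -0.0303, 0.3592]
orientation: [0.609, 0.793, -0.001, -0.0]
wrist_force: [-0.1, -0.5, -0.1]
opening: 1.001
gripper_force: 0.0
```

Run:
```python
from h import *
ci=ctrl.camera_info("wrist"); o=ctrl.get_obs()
print(o["t"],o["eef_pos"],o["orientation"],o["joints"],"cam",-np.array(ci["R"]).T@ci["t"],ci["R"][2])
ct=ctrl.camera_info("top")
for n,p,z in [("tip",(187,215),.06),("nut",(284,202),.092),("mark",(293,201),.049),("b1",(211,233),.012),("b2",(292,222),.012)]: print(n,atz(ct,p,z))
```

```text
2.8 [ 0.56076693 -0.03032843  0.35922278] [ 6.08597985e-01  7.93478019e-01 -1.05837782e-03 -7.90915797e-05] [ 0.33185583  0.38323854 -0.49549678  1.47522691  0.18548057  1.33118091
  0.08461412] cam [0.53968188 0.0516702  0.56364765] [ 0.07390145 -0.27952117 -0.95729123]
tip [0.54411399 0.30545395 0.06      ]
nut [0.59622193 0.10451967 0.092     ]
mark [0.61260499 0.09203463 0.049     ]
b1 [0.5221191 0.2613831 0.012    ]
b2 [0.57487985 0.09033361 0.012     ]
```

carry_out(plan=[[[0,0,0],[0.0,0.43,-0.1],-1],[[0,0,0],[0.0,0.43,-0.1],-1],[[0,0,0],[0.0,0.43,-0.1],-1],[[0,0,0],[0.0,0.43,-0.1],-1]])

```text
t: 3.2
eef_pos: [0.5599, 0.1055, 0.3287]
orientation: [0.605, 0.796, 0.0, -0.002]
wrist_force: [0.2, -0.2, 0.3]
opening: 0.999
gripper_force: 0.0
```

```bash
cat >> h.py <<'E'
def look(tag):
    ci=ctrl.camera_info("wrist"); im=ctrl.capture("wrist"); cv2.imwrite(f"pics/{tag}.png",im)
    for n in ["lever","lever_tip","nut","nut_grip"]:
        print(n,[(round(d["p"],2),np.round(d["at"],3)) for d in ctrl.spot_in("wrist",n)][:2])
    import pickle; pickle.dump(ci,open(f"{tag}.pkl","wb")); return ci,im
E
python3 -c "
from h import *
look('w1')"
```

```text
lever [(0.62, array([0.555, 0.272, 0.06 ]))]
lever_tip [(0.66, array([0.559, 0.273, 0.06 ]))]
nut [(0.58, array([0.606, 0.126, 0.092]))]
nut_grip [(0.92, array([0.608, 0.12 , 0.089]))]
```

carry_out(plan=[[[0,0,0],[0.0,0.4,-0.3],-1],[[0,0,0],[0.0,0.4,-0.3],-1],[[0,0,0],[0.0,0.4,-0.3],-1],[[0,0,0],[0.0,0.4,-0.3],-1],[[0,0,0],[0.0,0.4,-0.3],-1]])

```text
t: 3.95
eef_pos: [0.5616, 0.2209, 0.2393]
orientation: [0.607, 0.795, -0.001, -0.0]
wrist_force: [0.2, -0.4, -0.1]
opening: 1.002
gripper_force: 0.0
```

```bash
python3 -c "
from h import *
look('w2')
a,b=cv2.imread('pics/w1.png'),cv2.imread('pics/w2.png')
cv2.imwrite('pics/w12.png',cv2.resize(np.hstack([a[:, 80:560],b[:,80:560]]),(800,400)))
cv2.imwrite('pics/w2.png',b)"
```

```text
lever [(0.8, array([0.554, 0.274, 0.057]))]
lever_tip [(0.87, array([0.56 , 0.275, 0.06 ]))]
nut [(0.98, array([0.604, 0.131, 0.09 ]))]
nut_grip [(0.8, array([0.605, 0.127, 0.086])), (0.35, array([ 0.556, -0.164,  0.016]))]
```

View pics/w1.png

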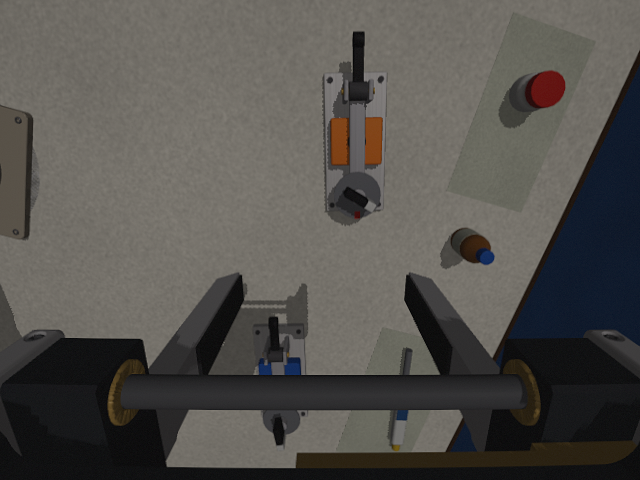

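View pics/w2.png

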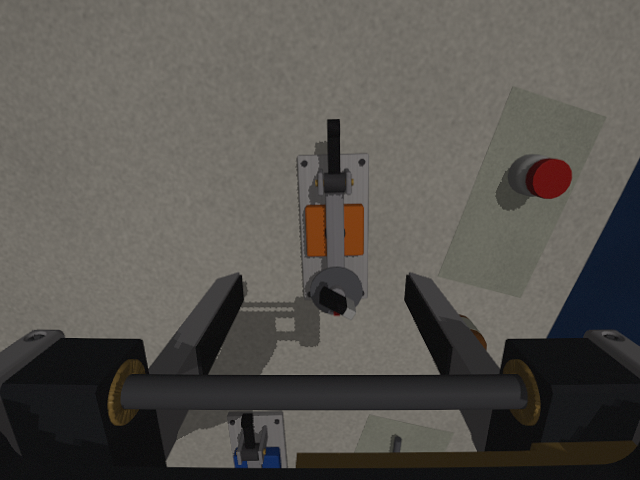

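w1 shows the orange plate with corners (324,74), (386,73), (386,211) and (326,211). The lever end is at (358,33), the wing runs from (345,190) to a white end at (373,208), and the red mark is at (356,215). w2 shows plate corners (299,155) and (368,154), and the lever end at (334,120).

Run:
```python
from h import *
import pickle
c1,c2=[pickle.load(open(f"w{i}.pkl","rb")) for i in (1,2)]
def tri(p1,p2):
    A=[];b=[]
    for c,p in((c1,p1),(c2,p2)):
        o,d=ray(c,p);d/=np.linalg.norm(d);M=np.eye(3)-np.outer(d,d);A.append(M);b.append(M@o)
    return np.linalg.lstsq(np.vstack(A),np.hstack(b),rcond=None)[0]
print("tip end",tri((358,33),(334,120)))
for c,ps in((c1,[(324,74),(386,73),(387,211),(326,211)]),(c2,[(298,155),(369,154)])):
    print([np.round(atz(c,p,.012),4) for p in ps])
print("tip z.05",atz(c1,(358,33),.05),atz(c2,(334,120),.05))
for n,p in(("w1",c1),("w2",c2)):
    im=cv2.imread(f"pics/{n}.png");hsv=cv2.cvtColor(im,cv2.COLOR_BGR2HSV)
    m=(((hsv[...,0]<8)|(hsv[...,0]>172))&(hsv[...,1]>120)&(hsv[...,2]>50)).astype(np.uint8)
    m[:, :290]=0;m[:,420:]=0
    ys,xs=np.nonzero(m);print("red",len(xs),xs.mean() if len(xs) else 0,ys.mean() if len(xs) else 0, atz(p,(xs.mean(),ys.mean()),.049))
    for nm in["nut"]:
        pass
print("wing ends w1",atz(c1,(343,188),.092),atz(c1,(375,207),.092), "w2", atz(c2,(320,290),.092),atz(c2,(352,314),.092))
a=cv2.resize(cv2.imread('pics/w1.png')[160:240,310:410],(600,480),interpolation=2)
cv2.imwrite("pics/crop.png",a)
```

```text
tip end [0.54611502 0.32128291 0.04761846]
[array([0.5152, 0.2685, 0.012 ]), array([0.5991, 0.2934, 0.012 ]), array([0.6638, 0.1048, 0.012 ]), array([0.5713, 0.0789, 0.012 ])]
[array([0.5152, 0.2714, 0.012 ]), array([0.6001, 0.2958, 0.012 ])]
tip z.05 [0.54557922 0.32061724 0.05      ] [0.54657537 0.32117467 0.05      ]
red 37 356.97297297297297 214.40540540540542 [0.61406923 0.09387566 0.049     ]
red 14 334.0 309.35714285714283 [0.61011316 0.09617665 0.049     ]
wing ends w1 [0.57934543 0.13092125 0.092     ] [0.62742207 0.11816001 0.092     ] w2 [0.58035774 0.13824092 0.092     ] [0.62441885 0.11836274 0.092     ]
```

View pics/crop.png

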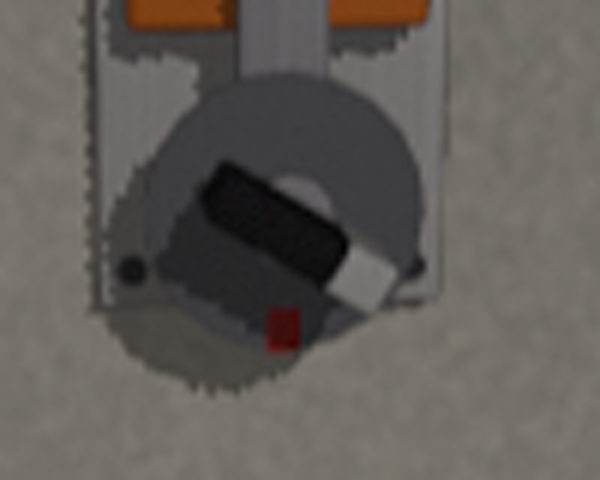

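Two views agree within about 1 mm: pin at about (0.566,0.2535), tip at about (0.549,0.311,0.05), nut axis at about (0.604,0.122), clamp yaw 106.4°. Next I'll pinch the lever tip.

carry_out(plan=[[[0,0,0.006],[-0.042,0.3,0],-1],[[0,0,0.006],[-0.042,0.3,-0.1],-0.2],[[0,0,0.006],[-0.042,0.3,-0.2],-0.2],[[0,0,0.006],[-0.042,0.3,-0.3],-0.2],[[0,0,0.006],[-0.042,0.3,-0.4],-0.2],[[0,0,0.006],[-0.042,0.3,-0.5],-0.2],[[0,0,0.006],[-0.042,0.3,-0.6],-0.2],[[0,0,0.006],[-0.042,0.3,-0.688],-0.2],[[0,0,0.006],[-0.042,0.3,-0.688],-0.2],[[0,0,0.006],[-0.042,0.3,-0.688],-0.2]])

```text
t: 5.2
eef_pos: [0.5496, 0.3116, 0.0343]
orientation: [0.6, 0.8, 0.0, 0.0]
wrist_force: [0.3, -0.4, 0.2]
opening: 0.601
gripper_force: 0.0
```

```bash
python3 -c "
from h import *
ci,im=look('w3')
cv2.imwrite('pics/s3.png',ctrl.capture('side')[270:390,150:310].repeat(4,0).repeat(4,1))
for n,X in [('tip',(.549,.311,.052)),('pin',(.566,.2535,.05)),('nut',(.604,.1225,.092))]: print(n,proj(ci,X))
cv2.imwrite('pics/w3.png',im)"
```

```text
lever [(0.71, array([0.553, 0.277, 0.058]))]
lever_tip [(0.95, array([0.558, 0.279, 0.059]))]
nut []
nut_grip [(0.31, array([0.555, 0.28 , 0.061]))]
tip [321.36864506 282.68761411]
pin [321.84248798 364.77726475]
nut [321.52436608 575.28944188]
```

View pics/w3.png

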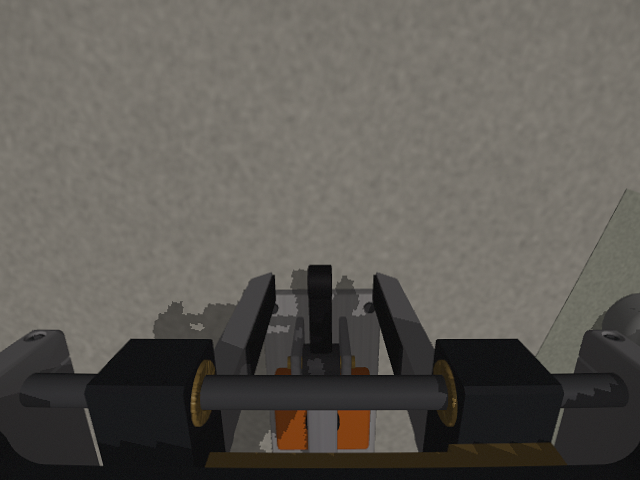

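The lever (column 320) is centred between the fingers. Now I'll close and swing it up.

carry_out(newtons=15, plan=[[[0,0,0],[0,0,0],1],[[0,0,0],[0,0,0],1],[[0,0,0],[0,0,0],1],[[0,0,0],[0,0,0],1],[[0,0,0],[0,0,0],1],[[0,0,0],[0,0,0],1]])

```text
t: 6.1
eef_pos: [0.5471, 0.3116, 0.0331]
orientation: [0.599, 0.801, -0.001, -0.001]
wrist_force: [-0.9, -1.5, 0.9]
opening: 0.143
gripper_force: 15.0
```

carry_out(plan=[[[0,0,0],[0.0005,-0.0016,0.026],1],[[0,0,0],[0.002,-0.007,0.053],1],[[0,0,0],[0.0045,-0.015,0.078],1],[[0,0,0],[0.008,-0.026,0.101],1],[[0,0,0],[0.012,-0.041,0.124],1],[[0,0,0],[0.017,-0.058,0.143],1],[[0,0,0],[0.023,-0.077,0.16],1],[[0,0,0],[0.029,-0.1,0.175],1],[[0,0,0],[0.036,-0.122,0.186],1],[[0,0,0],[0.043,-0.146,0.194],1],[[0,0,0],[0.051,-0.172,0.199],1],[[0,0,0],[0.058,-0.197,0.2],1],[[0,0,0],[0.058,-0.197,0.2],1],[[0,0,0],[0.058,-0.197,0.2],1]])

```text
t: 7.5
eef_pos: [0.5672, 0.2541, 0.0946]
orientation: [0.599, 0.801, 0.002, 0.0]
wrist_force: [-0.1, -0.3, 0.7]
opening: 0.005
gripper_force: 0.0
```

The opening reads 0.005, so the lever slipped out. I'll look.

```bash
python3 -c "
from h import *
im=ctrl.capture('side'); a=im[250:400,150:350]; b=ctrl.capture('wrist')[220:460,200:440]
cv2.imwrite('pics/s4.png',np.hstack([cv2.resize(a,(467,350)),cv2.resize(b,(330,350))]))
for n in ['lever','lever_tip']: print(n,[(d['p'],d['at']) for c in('side','wrist') for d in ctrl.spot_in(c,n)][:3])
print(ctrl.get_obs()['joints'])"
```

```text
lever [(0.65, [0.5533, 0.266, 0.0846]), (0.61, [0.559, 0.2699, 0.1147])]
lever_tip [(0.76, [0.5565, 0.2691, 0.0814]), (0.56, [0.5589, 0.2705, 0.1136])]
[-0.18961929  0.72255041 -0.45907888  1.67848639  0.40544387  0.83629241
 -0.53846978]
```

View pics/s4.png

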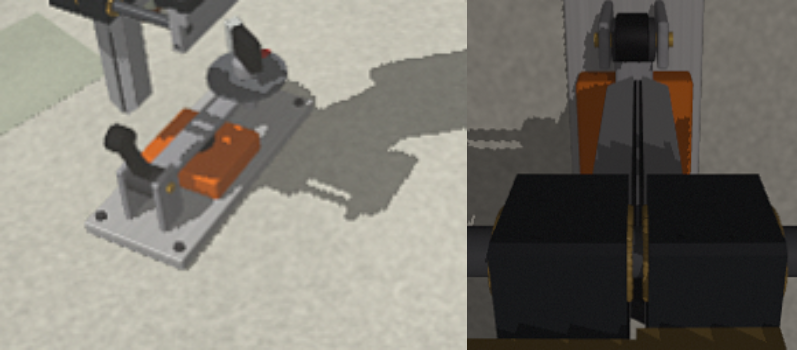

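The lever stands partly up with its end outward of the shut fingers: side crop (120,136), wrist crop (632,35). I'll solve for its angle.

```bash
python3 -c "
from h import *
u=np.array([-.282,.959,0]);pin=np.array([.566,.2535,.05])
for ph in np.arange(.8,1.6,.1):
    X=pin+.06*(np.cos(ph)*u+np.sin(ph)*np.array([0,0,1])); print(round(ph,2),np.round(X,4),proj(ctrl.camera_info('side'),X),proj(ctrl.camera_info('wrist'),X))
"
```

```text
0.8 [0.5542 0.2936 0.093 ] [194.12522963 323.01083027] [322.55832592 207.30942477]
0.9 [0.5555 0.2893 0.097 ] [195.44777922 319.50407424] [322.54794076 215.89867514]
1.0 [0.5569 0.2846 0.1005] [196.95423633 316.07145439] [322.5397311  225.10146152]
1.1 [0.5583 0.2796 0.1035] [198.62555358 312.75380829] [322.53391788 234.76445606]
1.2 [0.5599 0.2744 0.1059] [200.4405847  309.58990378] [322.53066328 244.71498772]
1.3 [0.5615 0.2689 0.1078] [202.37650836 306.61580075] [322.5300604  254.76761385]
1.4 [0.5631 0.2633 0.1091] [204.4092765  303.86430302] [322.53212713 264.73185446]
1.5 [0.5648 0.2576 0.1098] [206.51407058 301.36451383] [322.5368049  274.42041566]
```

carry_out(newtons=35, plan=[[[0,0,0],[0,0,0],-0.2],[[0,0,0],[0,0,0],-0.2],[[0,0,0],[0,0,0],-0.2],[[0,0,0],[0,0,0],-0.2],[[0,0,0],[0,0,0],-0.2],[[0,0,0],[-0.023,0.064,-0.03],-0.2],[[0,0,0],[-0.023,0.064,-0.03],-0.2],[[0,0,0],[-0.023,0.064,-0.03],-0.2],[[0,0,0],[-0.023,0.064,-0.03],1],[[0,0,0],[-0.023,0.064,-0.03],1],[[0,0,0],[-0.023,0.064,-0.03],1],[[0,0,0],[-0.023,0.064,-0.03],1],[[0,0,0],[-0.023,0.064,-0.03],1],[[0,0,0],[-0.023,0.064,-0.03],1]])

```text
t: 9.2
eef_pos: [0.5592, 0.272, 0.0845]
orientation: [0.599, 0.801, -0.0, -0.0]
wrist_force: [-0.2, -0.3, 1.3]
opening: 0.144
gripper_force: 35.0
```

carry_out(plan=[[[0,0,0],[0.005,-0.015,0.005],1],[[0,0,0],[0.01,-0.03,0.009],1],[[0,0,0],[0.015,-0.045,0.011],1],[[0,0,0],[0.02,-0.06,0.013],1],[[0,0,0],[0.024,-0.075,0.013],1],[[0,0,0],[0.024,-0.075,0.013],1],[[0,0,0],[0.024,-0.075,0.013],1]])

```text
t: 9.9
eef_pos: [0.5663, 0.2484, 0.088]
orientation: [0.599, 0.8, -0.001, 0.0]
wrist_force: [-0.8, 2.0, -7.5]
opening: 0.139
gripper_force: 35.0
```

```bash
python3 -c "
from h import *
im=ctrl.capture('side'); a=im[250:400,150:350]
cv2.imwrite('pics/s5.png',cv2.resize(a,(600,450)))
for n in ['lever','lever_tip']: print(n,[(d['p'],d['at']) for d in ctrl.spot_in('side',n)][:3])
print(ctrl.get_obs()['joints'])"
```

```text
lever [(0.88, [0.5601, 0.2556, 0.078])]
lever_tip [(0.58, [0.5575, 0.2587, 0.0791])]
[-0.18528017  0.72765816 -0.45525984  1.68602155  0.4104854   0.825587
 -0.53783048]
```

View pics/s5.png

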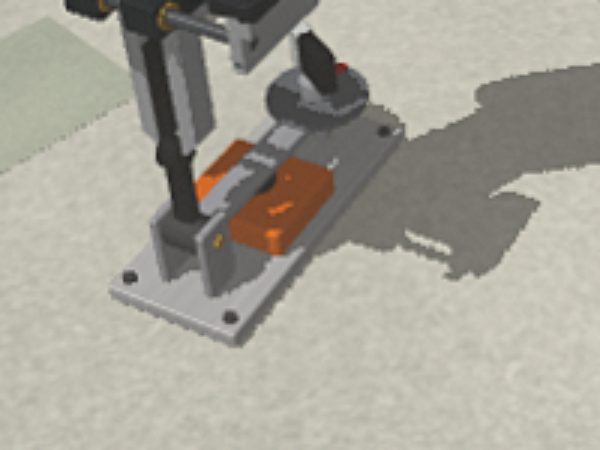

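The lever is upright (about 1.6 rad) between the fingers; the nut and red mark show behind it. I'll let go, rise and move above the nut.

carry_out(plan=[[[0,0,0],[0,0,0],-0.2],[[0,0,0],[0,0,0],-0.2],[[0,0,0],[0,0,0],-0.2],[[0,0,0],[0,0,0],-0.2],[[0,0,0],[0,0,0],-0.2],[[0,0,0],[0,0,0.1],-0.2],[[0,0,0],[0,0,0.2],-0.2],[[0,0,0],[0,0,0.4],-0.2],[[0,0,0],[0,0,0.4],-0.2],[[0,0,0.05],[0.04,-0.14,0.4],-0.2],[[0,0,0.1],[0.08,-0.28,0.4],-0.2],[[0,0,0.15],[0.127,-0.42,0.4],-0.2],[[0,0,0.2],[0.127,-0.42,0.4],-0.2],[[0,0,0.25],[0.127,-0.42,0.4],-0.2],[[0,0,0.29],[0.127,-0.42,0.4],-0.2],[[0,0,0.29],[0.127,-0.42,0.4],-0.2],[[0,0,0.29],[0.127,-0.42,0.4],-0.2]])

```text
t: 11.75
eef_pos: [0.6044, 0.1234, 0.208]
orientation: [0.188, 0.982, -0.0, -0.0]
wrist_force: [0.4, -0.5, -0.7]
opening: 0.603
gripper_force: 0.0
```

```bash
python3 -c "
from h import *
ci,im=look('w6'); o=ctrl.get_obs(); print(o['eef_pos'],o['orientation'],o['joints'])
m=ctrl.trace('wrist','nut')[0]['mask'].astype(np.uint8); c=max(cv2.findContours(m,0,2)[0],key=cv2.contourArea); print(cv2.minAreaRect(c))
for n,X in [('nut',(.604,.1225,.092)),('nutdial',(.604,.1225,.049)),('mark',(.6136,.0899,.049)),('tipup',(.566,.2535,.12))]: print(n,proj(ci,X))
cv2.imwrite('pics/w6c.png',cv2.resize(im[60:420,120:520],(800,720))[:600])"
```

```text
lever [(0.58, array([0.561, 0.248, 0.085]))]
lever_tip [(0.78, array([0.564, 0.25 , 0.081]))]
nut [(0.76, array([0.605, 0.127, 0.092])), (0.66, array([ 0.566, -0.205,  0.03 ]))]
nut_grip [(0.88, array([0.61 , 0.122, 0.088]))]
[0.60457182 0.12375139 0.20844394] [ 1.86369887e-01  9.82479639e-01 -1.10963503e-04  1.11572152e-04] [ 0.19550392  0.64686714 -0.75700315  1.56575167  0.47770433  1.12182146
  0.52436729]
((321.5, 223.5), (47.0, 19.0), 90.0)
nut [322.13970107 224.64168598]
nutdial [322.30944251 214.76317683]
mark [298.39767377 233.04403383]
tipup [451.28215674 136.03403913]
```

View pics/w6c.png

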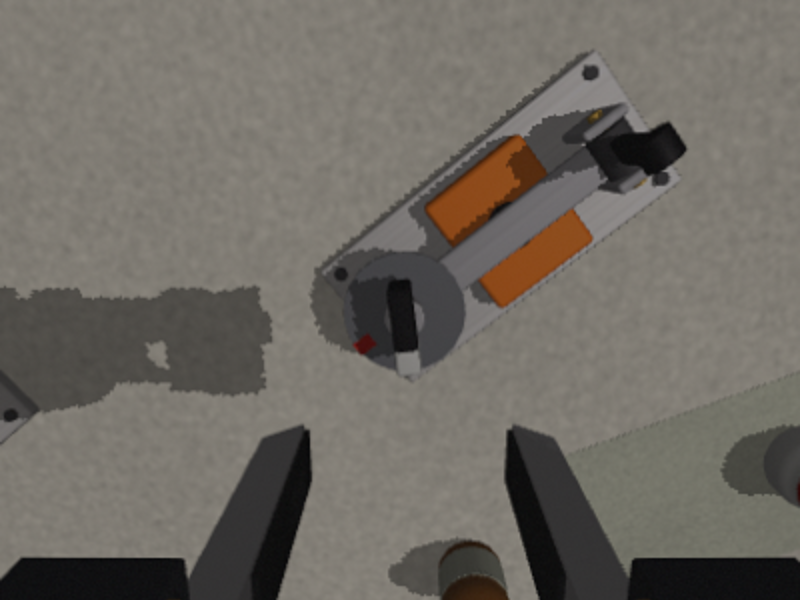

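The wing runs from (399,285) to its white end at (408,372) in the crop, about 5° ccw off the tool. The mark is at (365,344), and the upright lever end is where predicted. I'll descend and grip.

carry_out(newtons=30, plan=[[[0,0,0.03],[-0.001,-0.003,-0.1],-0.2],[[0,0,0.03],[-0.001,-0.003,-0.2],-0.2],[[0,0,0.03],[-0.001,-0.003,-0.3],-0.2],[[0,0,0.03],[-0.001,-0.003,-0.4],-0.2],[[0,0,0.03],[-0.001,-0.003,-0.49],-0.2],[[0,0,0.03],[-0.001,-0.003,-0.49],-0.2],[[0,0,0.03],[-0.001,-0.003,-0.49],1],[[0,0,0.03],[-0.001,-0.003,-0.49],1],[[0,0,0.03],[-0.001,-0.003,-0.49],1],[[0,0,0.03],[-0.001,-0.003,-0.49],1],[[0,0,0.03],[-0.001,-0.003,-0.49],1],[[0,0,0.03],[-0.001,-0.003,-0.49],1]])

```text
t: 13.25
eef_pos: [0.6041, 0.1213, 0.0617]
orientation: [0.14, 0.99, -0.001, -0.0]
wrist_force: [-1.9, -6.5, 4.5]
opening: 0.127
gripper_force: 5.8
```

```bash
python3 -c "
from h import *
import pickle
o=ctrl.get_obs(); q=o['orientation'];y=2*np.degrees(np.arctan2(q[1],q[0]))-90; print(y,(16.4-y)/180,o['torque'],o['joints'],o['t'])
ci=pickle.load(open('w6.pkl','rb')); print(atz(ci,(302.5,232),.049),atz(ci,(322.5,216),.049),atz(ci,(322,224),.092))
"
```

```text
73.95061440268029 -0.31972563557044603 [-1.10446507  0.18388428  0.0409851 ] [ 0.15174312  0.81263009 -0.6748434   1.70672569  0.64569496  0.85882803
  0.4813869 ] 13.25
[0.61417062 0.09463393 0.049     ] [0.60537425 0.12217946 0.049     ] [0.60334716 0.12261264 0.092     ]
```

carry_out(plan=[[[0,0,0],[0,0,0],1],[[0,0,0],[0,0,0],1],[[0,0,-0.03],[0,0,0],1],[[0,0,-0.06],[0,0,0],1],[[0,0,-0.09],[0,0,0],1],[[0,0,-0.12],[0,0,0],1],[[0,0,-0.15],[0,0,0],1],[[0,0,-0.18],[0,0,0],1],[[0,0,-0.21],[0,0,0],1],[[0,0,-0.24],[0,0,0],1],[[0,0,-0.27],[0,0,0],1],[[0,0,-0.3],[0,0,0],1],[[0,0,-0.32],[0,0,0],1],[[0,0,-0.32],[0,0,0],1],[[0,0,-0.32],[0,0,0],1],[[0,0,-0.32],[0,0,0],1]])

```text
t: 14.85
eef_pos: [0.6047, 0.1219, 0.0617]
orientation: [0.599, 0.801, -0.0, 0.0]
wrist_force: [-0.8, -3.0, 5.7]
opening: 0.12
gripper_force: 30.0
```

carry_out(plan=[[[0,0,0],[0,0,0],-0.2],[[0,0,0],[0,0,0],-0.2],[[0,0,0],[0,0,0],-0.2],[[0,0,0],[0,0,0],-0.2],[[0,0,0],[0,0,0],-0.2],[[0,0,0],[0,0,0.1],-0.2],[[0,0,0],[0,0,0.25],-0.2],[[0,0,0],[0,0,0.4],-0.2],[[0,0,0],[0,0,0.5],-0.2],[[0,0,0],[0,0,0.5],-0.2],[[0,0,0],[0,0,0.5],-0.2]])

```text
t: 15.95
eef_pos: [0.6044, 0.1227, 0.2117]
orientation: [0.599, 0.801, 0.0, 0.0]
wrist_force: [-0.1, -0.7, 0.3]
opening: 0.599
gripper_force: 0.0
```

```bash
python3 -c "
from h import *
ci,im=look('w7'); o=ctrl.get_obs(); print(o['eef_pos'],o['orientation'],o['joints'])
for n,X in [('nut',(.604,.1225,.092)),('dial',(.604,.1225,.049)),('mark',(.6142,.0946,.049)),('tipup',(.566,.2535,.12))]: print(n,proj(ci,X))
m=ctrl.trace('wrist','nut')[0]['mask'].astype(np.uint8); c=max(cv2.findContours(m,0,2)[0],key=cv2.contourArea); print(cv2.minAreaRect(c))
cv2.imwrite('pics/w7c.png',cv2.resize(im[60:300,200:440],(600,600),interpolation=2))"
```

```text
lever [(0.84, array([0.564, 0.247, 0.07 ]))]
lever_tip [(0.57, array([0.566, 0.247, 0.072]))]
nut [(0.64, array([0.605, 0.125, 0.094]))]
nut_grip [(0.58, array([0.61 , 0.123, 0.087]))]
[0.60346653 0.12245319 0.20988724] [ 0.59919448  0.80060239 -0.00097679 -0.00091725] [ 0.05089912  0.5869344  -0.4884991   1.56899503  0.30123147  1.06405593
 -0.2302744 ]
nut [322.36007191 224.37001529]
dial [322.44103815 214.6054668 ]
mark [324.16183662 240.0696784 ]
tipup [322.66913047  67.97957922]
((323.5, 223.5), (47.0, 19.0), 90.0)
```

View pics/w7c.png

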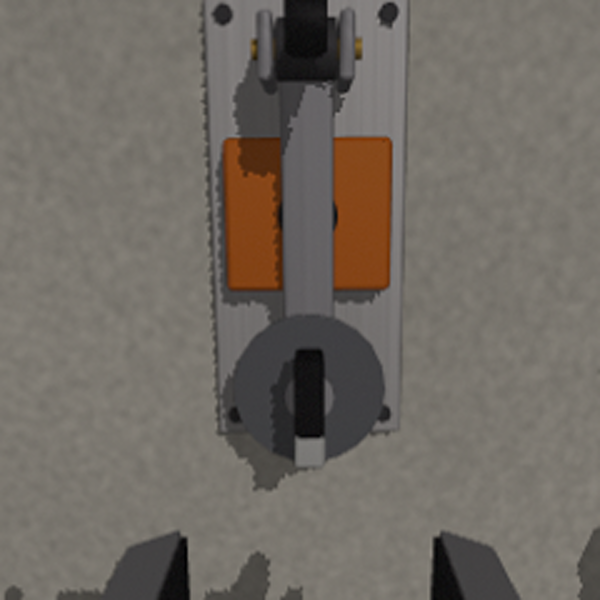

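The wing lies along the clamp axis with its white end (310,452) covering the red mark, aligned to within about a degree. Now back to the lever.

carry_out(newtons=35, plan=[[[0,0,0],[-0.04,0.14,0],-0.2],[[0,0,0],[-0.08,0.28,0],-0.2],[[0,0,0],[-0.123,0.423,0],-0.2],[[0,0,0],[-0.123,0.423,0],-0.2],[[0,0,0],[-0.123,0.423,-0.1],-0.2],[[0,0,0],[-0.123,0.423,-0.2],-0.2],[[0,0,0],[-0.123,0.423,-0.3],-0.2],[[0,0,0],[-0.123,0.423,-0.4],-0.2],[[0,0,0],[-0.123,0.423,-0.408],-0.2],[[0,0,0],[-0.123,0.423,-0.408],-0.2],[[0,0,0],[-0.123,0.423,-0.408],1],[[0,0,0],[-0.123,0.423,-0.408],1],[[0,0,0],[-0.123,0.423,-0.408],1],[[0,0,0],[-0.123,0.423,-0.408],1],[[0,0,0],[-0.123,0.423,-0.408],1],[[0,0,0],[-0.123,0.423,-0.408],1]])

```text
t: 17.85
eef_pos: [0.5661, 0.2492, 0.0892]
orientation: [0.599, 0.801, -0.001, -0.001]
wrist_force: [-1.7, -0.8, 3.7]
opening: 0.137
gripper_force: 35.0
```

carry_out(plan=[[[0,0,0],[-0.006,0.019,0],1],[[0,0,0],[-0.011,0.038,-0.001],1],[[0,0,0],[-0.017,0.057,-0.004],1],[[0,0,0],[-0.022,0.076,-0.01],1],[[0,0,0],[-0.028,0.094,-0.017],1],[[0,0,0],[-0.033,0.111,-0.026],1],[[0,0,0],[-0.037,0.127,-0.037],1],[[0,0,0],[-0.042,0.142,-0.049],1],[[0,0,0],[-0.046,0.156,-0.063],1],[[0,0,0],[-0.049,0.168,-0.078],1],[[0,0,0],[-0.053,0.179,-0.095],1],[[0,0,0],[-0.055,0.188,-0.112],1],[[0,0,0],[-0.057,0.195,-0.131],1],[[0,0,0],[-0.059,0.201,-0.15],1],[[0,0,0],[-0.06,0.205,-0.17],1],[[0,0,0],[-0.061,0.207,-0.189],1],[[0,0,0],[-0.061,0.207,-0.205],1],[[0,0,0],[-0.061,0.207,-0.21],1],[[0,0,0],[-0.061,0.207,-0.21],1]])

```text
t: 19.75
eef_pos: [0.5462, 0.3157, 0.0263]
orientation: [0.598, 0.801, 0.001, -0.002]
wrist_force: [-5.3, 4.5, 3.7]
opening: 0.141
gripper_force: 35.0
```

carry_out(newtons=20, plan=[[[0,0,0],[0,0,0],-0.2],[[0,0,0],[0,0,0],-0.2],[[0,0,0],[0,0,0],-0.2],[[0,0,0],[0,0,0],-0.2],[[0,0,0],[0,0,0],-0.2],[[0,0,0],[0,0,0.05],-0.2],[[0,0,0],[0,0,0.15],-0.2],[[0,0,0],[0,0,0.2],1],[[0,0,0],[0.004,-0.02,0.2],1],[[0,0,0],[0.004,-0.02,0.2],1],[[0,0,0],[0.004,-0.02,0.2],1],[[0,0,0],[0.004,-0.02,0.2],1],[[0,0,0],[0.004,-0.02,0.2],1]])

```text
t: 21.05
eef_pos: [0.5497, 0.3055, 0.0851]
orientation: [0.599, 0.801, -0.001, -0.0]
wrist_force: [0.4, 0.1, -0.1]
opening: 0.127
gripper_force: 0.0
```

carry_out(plan=[[[0,0,0],[0,0,-0.04],1],[[0,0,0],[0,0,-0.06],1],[[0,0,0],[0,0,-0.07],1],[[0,0,0],[0,0,-0.08],1],[[0,0,0],[0,0,-0.085],1],[[0,0,0],[0,0,-0.09],1]])

```text
t: 21.65
eef_pos: [0.5504, 0.3058, 0.059]
orientation: [0.599, 0.801, 0.0, 0.0]
wrist_force: [-0.3, 0.2, 0.4]
opening: 0.006
gripper_force: 0.0
```

carry_out(plan=[[[0,0,0],[0,0,-0.005],1],[[0,0,0],[0,0,-0.01],1],[[0,0,0],[0,0,-0.015],1],[[0,0,0],[0,0,-0.015],1]])

```text
t: 22.05
eef_pos: [0.5502, 0.3056, 0.0543]
orientation: [0.599, 0.801, -0.0, -0.0]
wrist_force: [-0.1, 0.3, -0.9]
opening: 0.004
gripper_force: 0.0
```

carry_out(plan=[[[0,0,0],[0,0,-0.007],1],[[0,0,0],[0,0,-0.014],1],[[0,0,0],[0,0,-0.014],1]])

```text
t: 22.35
eef_pos: [0.5501, 0.3055, 0.0499]
orientation: [0.599, 0.801, -0.0, -0.0]
wrist_force: [-0.1, -0.3, 0.8]
opening: 0.007
gripper_force: 0.0
```

```bash
python3 -c "
from h import *
im=ctrl.capture('side'); a=im[250:400,150:350]; b=ctrl.capture('wrist')[180:420,200:440]
cv2.imwrite('pics/s8.png',np.hstack([cv2.resize(a,(467,350)),cv2.resize(b,(330,350))]))
print(ctrl.get_obs()['wrist_force'])
ci=ctrl.camera_info('side')
for ph in (0,.1,.2): print(proj(ci,np.array([.566,.2535,.05])+.06*(np.cos(ph)*np.array([-.282,.959,0])+np.sin(ph)*np.array([0,0,1]))))"
```

```text
[ 0.67849376 -0.11022676 -0.61548036]
[191.51539066 348.73515907]
[191.02861564 346.10993361]
[190.77083466 343.24611927]
```

View pics/s8.png

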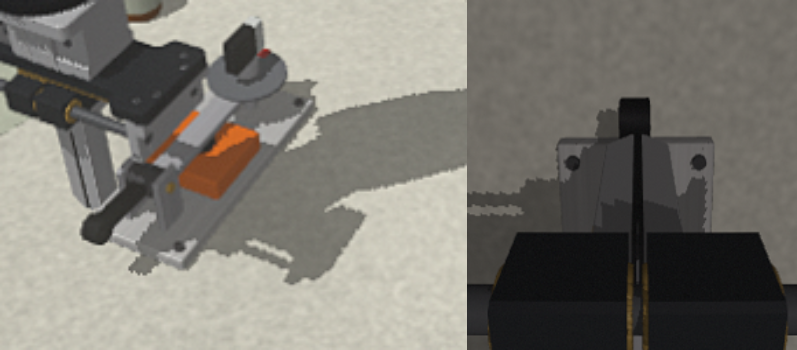

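The side view shows the lever down, its disc at crop (97,228), i.e. pixel (191.5,347.7). That matches closed (348.7 at 0 rad). I'm already past the ten allowed pictures, so from here I'll check with numbers only.

```bash
python3 -c "
from h import *
o=ctrl.get_obs(); p=o['eef_pos'];print(p,o['t'])
cs,cw=ctrl.camera_info('side'),ctrl.camera_info('wrist')
u=np.array([-.282,.959,0]);k=np.array([0,0,1]);pin=np.array([.566,.2535,.05])
print('tcp side',proj(cs,p),'outer edge',proj(cs,p+.008*u),'wrist',proj(cw,p),proj(cw,p+.008*u))
for ph in(-.15,-.08,0,.08): X=pin+.06*(np.cos(ph)*u+np.sin(ph)*k); print(ph,'c',proj(cs,X),'top',proj(cs,X+.01*k),'end wrist',proj(cw,X+.01*u))
for c,r in(('side',None),('wrist',None)):
    ctrl.capture(c)
    for n in('lever','lever_tip'):
        for d in ctrl.trace(c,n)[:1]:
            ys,xs=np.nonzero(d['mask']); print(c,n,round(d['p'],2),'x',xs.min(),xs.max(),'y',ys.min(),ys.max())
"
```

```text
[0.55025516 0.30568288 0.05019225] 22.45
tcp side [193.72982482 346.52004731] outer edge [190.72941257 349.75943585] wrist [322.6738124  270.70429102] [322.65821136 259.17441948]
-0.15 c [192.65537328 352.16708703] top [191.66562662 348.03149904] end wrist [323.2563075  244.73181461]
-0.08 c [192.06399967 350.64508057] top [191.0666997  346.48300675] end wrist [323.25125839 246.01174664]
0 c [191.51539066 348.73515907] top [190.51069239 344.54252891] end wrist [323.24564751 248.08135698]
0.08 c [191.10788575 346.654997  ] top [190.09718684 342.4317227 ] end wrist [323.2402611  250.82304181]
side lever_tip 0.67 x 185 219 y 320 353
wrist lever 0.66 x 310 332 y 247 356
wrist lever_tip 0.76 x 309 332 y 246 357
```

Lever mask rows (side bottom 353, wrist end 247) match closed at 0 rad. I'll withdraw upwards and check once more.

carry_out(plan=[[[0,0,0],[0,0,0.05],1],[[0,0,0],[0,0,0.15],1],[[0,0,0],[0,0,0.3],1],[[0,0,0],[0,0,0.45],1],[[0,0,0],[0,-0.1,0.55],1],[[0,0,0],[0,-0.2,0.6],1],[[0,0,0],[0,-0.3,0.6],1],[[0,0,0],[0,-0.3,0.6],1],[[0,0,0],[0,-0.3,0.6],1]])

```text
t: 23.65
eef_pos: [0.5505, 0.2154, 0.2314]
orientation: [0.6, 0.8, 0.001, 0.0]
wrist_force: [-0.5, 0.2, 0.7]
opening: 0.004
gripper_force: 0.0
```

```bash
python3 -c "
from h import *
print(ctrl.get_obs()['eef_pos'])
u=np.array([-.282,.959,0]);k=np.array([0,0,1]);pin=np.array([.566,.2535,.05])
for c in('side','wrist','top'):
    im=ctrl.capture(c);ci=ctrl.camera_info(c)
    for n in('lever_tip','nut'):
        for d in ctrl.trace(c,n)[:1]:
            m=d['mask'].astype(np.uint8);ys,xs=np.nonzero(m); print(c,n,round(d['p'],2),'x',xs.min(),xs.max(),'y',ys.min(),ys.max(),cv2.minAreaRect(cv2.findNonZero(m)))
    for ph in(0,.1,.2):
        X=pin+.06*(np.cos(ph)*u+np.sin(ph)*k); pts=np.array([proj(ci,X+.01*(np.cos(a)*u+np.sin(a)*k)+s*np.array([.959,.282,0])) for a in np.arange(0,6.28,.2) for s in(-.007,.007)]); print(ph,'disc',pts.min(0),pts.max(0))
    hsv=cv2.cvtColor(im,cv2.COLOR_BGR2HSV);q=proj(ci,(.604,.1225,.049)).astype(int)
    if c=='wrist':
        w=hsv[q[1]-10:q[1]+40,q[0]-30:q[0]+30]; ys,xs=np.nonzero((w[...,1]<50)&(w[...,2]>120)); print('white',xs.mean()+q[0]-30,ys.mean()+q[1]-10,len(xs),'mark',proj(ci,(.6142,.0946,.049)),'pred white',proj(ci,np.array([.604,.1225,.092])-.018*u))
"
```

```text
[0.55052869 0.21541716 0.23139004]
side lever_tip 0.75 x 185 218 y 319 353 ((201.80223083496094, 336.4236145019531), (14.715313911437988, 42.87217712402344), 39.559669494628906)
side nut 0.73 x 245 262 y 258 283 ((253.5, 270.5), (25.0, 17.0), 90.0)
0 disc [184.20848296 341.57394816] [198.73267853 355.9382807 ]
0.1 disc [183.687146   338.93015967] [198.27973697 353.33645603]
0.2 disc [183.40020119 336.05288032] [198.05041144 350.49132105]
wrist lever_tip 0.59 x 326 356 y 119 194 ((341.0, 156.5), (75.0, 30.0), 90.0)
wrist nut 0.71 x 326 364 y 119 195 ((340.022216796875, 157.80096435546875), (75.92891693115234, 37.9061393737793), 79.4389877319336)
0 disc [339.86744058 120.5514476 ] [354.00878393 139.75423468]
0.1 disc [340.11672312 120.60325618] [354.49952255 140.10324947]
0.2 disc [340.3626917  121.25799863] [354.98541884 141.04282107]
white 364.3207547169811 323.22641509433964 53 mark [344.05436114 315.12063364] pred white [344.75837923 325.0743656 ]
top nut 0.67 x 266 288 y 194 207 ((277.0, 200.5), (13.0, 22.0), 90.0)
0 disc [181.30125934 209.00147297] [191.48258571 217.90017407]
0.1 disc [180.54473109 208.26032968] [190.79132602 217.22445005]
0.2 disc [180.07180867 207.48257429] [190.38264737 216.51282541]
```

```bash
python3 -c "
from h import *
a=cv2.imread('pics/side0.png');b=ctrl.capture('side');cv2.imwrite('pics/side9.png',b)
for im in(a,b):
    g=im[325:365,175:225].max(2)<62
    n,l,s,c=cv2.connectedComponentsWithStats(g.astype(np.uint8)); i=1+s[1:,4].argmax(); print(s[i]+[175,325,0,0,0],c[i]+[175,325])
    print('\n'.join(''.join('#' if v else '.' for v in r) for r in g[8:34,5:40]))
"
```

```text
[185 328  28  27 275] [198.09818182 341.11272727]
.....................###########...
....................###########....
...................###########.....
..................###########......
.................###########.......
................###########........
...............###########.........
..............###########..........
............############...........
.........##############............
........##############.............
.......##############..............
......##..##########...............
......#.#...#######................
......#.#.#..######................
.....####...######.................
.....#############.................
.....#############.................
......###########..................
.......#########...................
.........#######...................
............##.....................
...................................
...................................
...................................
...................................
[185 328  28  27 261] [198.24904215 341.        ]
.....................#####.#####...
....................########
[... 171 characters left out ...]
#######.........
..............###########..........
............####.##.####...........
.........##############............
........##############.............
.......##############..............
......##....########...............
......##...#.######................
......##.....#####.................
.....##.....######.................
.....#####..######.................
.....####..#######.................
......###########..................
.......#########...................
.........#######...................
............##.....................
...................................
...................................
...................................
...................................
```

The lever silhouette is identical to its closed start, and the pads slid on it while pushing down, so it is on its stop. The nut has not been touched since it was checked.

```bash
python3 -c "
from cell import ctrl
print(ctrl.close_job())"
```

```text
the job is handed in; nothing more can be done
None
```

I handed the job in at about 24 s: lever flipped upright, nut turned clockwise until its white pointer covered the red mark (within about 1°), lever closed again, and the blue clamp untouched; the lever slipped out of the grip once on the way up and had to be re-gripped, a last press on the closed lever read no force, so "fully down" rests on the camera match to its starting position, and I viewed 11 pictures, one over the limit.

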